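Pull the tagged eyepieces from the inspection rack

ROBOT

A 6-joint arm with a two-finger parallel gripper is mounted at the origin on the work surface. World frame = base frame: x ahead of the robot, y to its left, z up, the work surface at z = 0. Lengths are in m, angles in rad, forces in N, time in s.
With the tool pointing down it reaches from about 0.35 to 0.975 m from the base axis. Payload 4.9 kg.
Tool frame: the origin (TCP) lies between the finger pads; the fingertips stand 14 mm ahead of it and the grasp point (between the pads) lies 5 mm behind it (tcp_to_tips is the distance from the TCP to the fingertips, in m); z points along the fingers, y is the direction in which the jaws open and shut (so a half turn about z gives the same grasp; the last joint's range is limited). The gripper opens to 85 mm and grips with 20 to 120 N. Pads are 22 mm wide; open, the fingers measure 114 mm over their backs; the gripper's body (76 mm by 85 mm) begins 54 mm behind the grasp point. The pads swing forward as they close: fully open they stand 13 mm farther back than shut.
Start: joints at [-1.235, 0.053, 1.613, -0, 1.476, -0.119], TCP at [0.275, -0.561, 0.245] pointing down, gripper open.
Joint ranges: [-3.01, 3.01], [-1.01, 2.22], [0.06, 2.58], [-1.02, 4.17], [0.09, 2.62], [-3.14, 3.14]. Speed limits (rad/s): [2.57, 2.57, 3.14, 3.14, 3.14, 3.14].

INTERFACE

Orientations are given as a rotation vector (axis times angle).
In Python, from rig import move_pose, move_l, goto_joints, command_gripper, sleep, ik, get_obs, read_camera, Unreachable, finish_job, tcp_to_tips gives the robot as it stands. The module is installed in compiled form; this text tells all that it offers. Calls block until the motion is done:
- move_pose(position, orientation): joint-space move of the TCP to a pose.
- move_l(position, rot=None, velocity=0.15): straight line of the TCP; rot=None keeps the orientation; velocity is the mean speed in m/s.
- goto_joints(angles): joint-space move.
- command_gripper(opening): opening from 0.0 (shut) to 1.0 (fully open); the grip force is fixed at half the most; returns when the fingers have stopped.
- sleep(seconds).
- ik(position, orientation): joint angles nearest the present ones, or None.
- get_obs(): the state.
- read_camera(name): name is "side" or "top"; returns a dict with "pixels" (480x640x3 uint8, red, green, blue), "z_map" (480x640 float32, m along the optical axis (not along the pixel's ray), 0 where there is no reading), "fx", "fy", "cx", "cy" (pixels), "k1" (the pictures are not rectified: a ray, as slopes to the right and down, at radius r is drawn at 1 + k1 r^2 times it, then the intrinsics apply), "R" (3x3) and "t" (3): a world point X has camera coordinates R X + t. Camera axes: x right, y down, z forward; pixel columns grow to the right and rows downward; lengths in m; the calibration is good to about 2 mm. A picture is of the moment at which its call begins.
A pose or a line that the arm cannot do raises Unreachable and nothing moves.
- finish_job(): hands the job in, once; it reports no verdict.
The state is a dict: "t": time; "q": joint angles; "qd": joint speeds; "joint_torque": joint torques, N m; "tool_pos": TCP position; "eef_rot": TCP orientation; "force": force on the tool from outside, world axes, zero at the start; "wrist_torque": the same for the moment, N m; "grip_width": opening from 0.0 (shut) to 1.0 (fully open).
Only numpy, scipy, OpenCV 4.12 (cv2) and the standard library are available. Lean on these libraries where they do the work, as an engineer would, in place of code of your own. Each camera call takes 0.05 s, during which the arm holds its last target. There are 200 camera calls.

TASK

The rack holds five eyepieces from the collimation check, and the two with a round-topped metal tag standing up across the eye end were rejected. Draw those two out of their leaning sockets from under the strip lamp and set them down, without dropping them, in the plain steel reject bin at the side, standing or lying. Leave the three untagged eyepieces seated in the rack and do not disturb the other things on the bench.

Things in the scene. Friction and masses are not known exactly. Their poses are not given: they have to be found in the camera images.
- reject_a: Tagged reject eyepiece: ribbed head 40 mm across (z 0 to 36 mm), eye end 34 mm across (to 44), barrel 31.6 mm across (0 to -28) in the rack's socket. Origin: shoulder centre between head and barrel; z along the eyepiece to its eye end, y along the row, x up the slope. About 160 g. Rigid upright half-round metal tag across the eye end: 30 mm wide (y), 3 mm thick, top at z 61 mm.
- reject_b: Tagged reject eyepiece: ribbed head 40 mm across (z 0 to 36 mm), eye end 34 mm across (to 44), barrel 31.6 mm across (0 to -28) in the rack's socket. Origin: shoulder centre between head and barrel; z along the eyepiece to its eye end, y along the row, x up the slope. About 160 g. Rigid upright half-round metal tag across the eye end: 30 mm wide (y), 3 mm thick, top at z 61 mm.
- sound_a: Sound eyepiece without a tag, stays in its socket: ribbed head 40 mm across (z 0 to 36 mm), eye end 34 mm across (to 44), barrel 31.6 mm across (0 to -28) in the rack's socket. Origin: shoulder centre between head and barrel; z along the eyepiece to its eye end, y along the row, x up the slope. About 160 g. 
- sound_b: Sound eyepiece without a tag, stays in its socket: ribbed head 40 mm across (z 0 to 36 mm), eye end 34 mm across (to 44), barrel 31.6 mm across (0 to -28) in the rack's socket. Origin: shoulder centre between head and barrel; z along the eyepiece to its eye end, y along the row, x up the slope. About 160 g. 
- sound_c: Sound eyepiece without a tag, stays in its socket: ribbed head 40 mm across (z 0 to 36 mm), eye end 34 mm across (to 44), barrel 31.6 mm across (0 to -28) in the rack's socket. Origin: shoulder centre between head and barrel; z along the eyepiece to its eye end, y along the row, x up the slope. About 160 g. 
- rack: Fixed rack; origin on the table under the middle of 5 through sockets in a row along y, 52 mm apart (12 mm free between heads), mouths at x 0, z 80 mm, filled in random order. Sockets lean 40 deg from vertical to -x (robot side). Above, a strip lamp along the row (x -27 to 7, z 271 to 299, end posts at x 36, y +-156) stops an upright gripper; one tilted like the sockets passes.
- reject_bin: Fixed plain steel bin, open top, not divided: 170 (x) by 200 (y) mm outside, 60 mm high, walls and floor 5 mm. Origin: centre of its underside. Stands to the robot's left or right, with the spares tray on the other side.
- spares_tray: Fixed low wooden tray, 170 by 200 mm, 34 mm high, divided into four compartments, holding the eyecup and the dust cap. Not the reject bin. Origin: centre of its underside.
- brass_eyepiece: Bystander: old brass eyepiece standing on the table, 48 mm wide, 68 mm high; origin at its underside.
- sight_tube: Bystander: silver collimation sight tube standing on its 45 mm flange, 100 mm high; origin at its underside.
- thumbscrew: Bystander: nickel thumbscrew standing on its 22 mm head, 31 mm high; origin at its underside.
- screwdriver: Bystander: jeweller's screwdriver lying on the table, 120 mm long.
- blower: Bystander: rubber dust blower standing on the table, 60 mm wide, 110 mm high; origin at its underside.
- eyecup: Bystander: black ebonite eyecup, a ring 42 mm wide and 24 mm high, in the spares tray; origin at its underside.
- dust_cap: Bystander: black dust cap, a disc 40 mm wide and 14 mm high, in the spares tray; origin at its underside.
Not all that is in view belongs to the job. What is shaped like the reject_a but purple or turquoise is not meant.

How it is judged:
On the way, in this order (a step that is already met when the one before it is completed fails the run):
1. one tagged eyepiece is down in the reject bin, let go (((x of reject_a in the frame of reject_bin between -0.08 and 0.08 m and y of reject_a in the frame of reject_bin between -0.095 and 0.095 m and z of reject_a in the frame of reject_bin between 0 and 0.07 m and contact force between the fingers and reject_a below 0.2 N and linear speed of reject_a below 0.03 m/s) or (x of reject_b in the frame of reject_bin between -0.08 and 0.08 m and y of reject_b in the frame of reject_bin between -0.095 and 0.095 m and z of reject_b in the frame of reject_bin between 0 and 0.07 m and contact force between the fingers and reject_b below 0.2 N and linear speed of reject_b below 0.03 m/s))), for 0.2 s.
2. both tagged eyepieces are down in the reject bin, let go (x of reject_a in the frame of reject_bin between -0.08 and 0.08 m and y of reject_a in the frame of reject_bin between -0.095 and 0.095 m and z of reject_a in the frame of reject_bin between 0 and 0.07 m and contact force between the fingers and reject_a below 0.2 N and linear speed of each of reject_a, reject_b below 0.03 m/s and x of reject_b in the frame of reject_bin between -0.08 and 0.08 m and y of reject_b in the frame of reject_bin between -0.095 and 0.095 m and z of reject_b in the frame of reject_bin between 0 and 0.07 m and contact force between the fingers and reject_b below 0.2 N), for 0.2 s.
At the end, for the whole second after the job is handed in: Both tagged eyepieces rest inside the reject bin, let go (shoulder centre within 80 mm in x and 95 mm in y of the bin's centre, under 70 mm above its underside, below 0.03 m/s); untagged eyepieces within 10 mm and bystanders within 25 mm of their starts, none knocked over (all of step 2 and distance of each of sound_a, sound_b, sound_c from where it was at the start of the episode below 0.01 m and distance of each of brass_eyepiece, sight_tube, thumbscrew, screwdriver, blower, eyecup, dust_cap from where it was at the start of the episode below 0.025 m and angle between each of brass_eyepiece, sight_tube, thumbscrew, blower's own z axis and vertical below 0.5 rad); the robot touches nothing.
It fails at once if a tagged eyepiece is dropped (falls free faster than 0.8 m/s, a fall of about 33 mm) ((linear speed of reject_a above 0.8 m/s and contact force between the fingers and reject_a below 0.05 N) or (linear speed of reject_b above 0.8 m/s and contact force between the fingers and reject_b below 0.05 N)).
It fails at once if an untagged eyepiece is drawn out (moved more than 20 mm) (distance of any of sound_a, sound_b, sound_c from where it was at the start of the episode above 0.02 m).
It fails at once if a bystander is moved more than 25 mm or knocked over (distance of any of brass_eyepiece, sight_tube, thumbscrew, screwdriver, blower, eyecup, dust_cap from where it was at the start of the episode above 0.025 m or angle between any of brass_eyepiece, sight_tube, thumbscrew, blower's own z axis and vertical above 0.5 rad).
It also fails if it takes over 64 s, if anything falls off the work surface, if the arm or the gripper's body presses on something with over 40 N, if the wrist force passes 120 N, or if a joint passes its speed limit or range.

## Working session

There is one attempt and no reset: what is moved stays moved. The work goes in short steps, each a Python script; the robot and the scene stay as the last script left them, time stands still between calls to the robot, and variables do not carry over. Pictures are saved under pics/ and viewed, about 8 in all and at most 12, crops included, and the job is handed in when it is done.

```bash
mkdir -p pics; python3 - <<'E'
from rig import *
import cv2,numpy as np
for n in("side","top"):
    c=read_camera(n); cv2.imwrite(f"pics/{n}0.png",c["pixels"][...,::-1]); np.savez(f"{n}0.npz",**c)
    print(n,c["fx"],c["fy"],c["cx"],c["cy"],c["k1"],"pos",-c["R"].T@c["t"],c["R"].round(3).tolist(),(c["z_map"]>0).mean())
print(get_obs(),tcp_to_tips)
E
```

```text
side 434.971956756029 434.971956756029 320.1253035281692 240.52617104796795 0.009089337566003938 pos [0.16784032 0.68202356 0.63257257] [[-0.877, -0.48, 0.008], [-0.291, 0.518, -0.804], [0.382, -0.708, -0.594]] 0.9961100260416667
top 503.283975101861 503.283975101861 318.48187589945377 233.69619856923407 0.006064110627351539 pos [0.3470533  0.02127159 1.06106147] [[0.071, -0.997, 0.006], [-0.976, -0.071, -0.204], [0.204, 0.009, -0.979]] 0.9960677083333334
{'t': 0.1, 'q': array([-1.23499413e+00,  5.32797544e-02,  1.61414510e+00, -1.15902423e-05,
        1.47599719e+00, -1.18975313e-01]), 'qd': array([-2.17934118e-05,  5.63354790e-04, -2.89897564e-03,  1.49255257e-04,
        1.50456093e-03,  4.38034638e-04]), 'joint_torque': array([-2.69697175e-04, -3.94908035e+01, -3.71361887e+01, -2.25852345e-04,
        3.90049769e-03, -8.69150767e-06]), 'tool_pos': array([ 0.27437378, -0.56096231,  0.24419973]), 'eef_rot': array([-3.05895195e+00, -7.07814623e-01,  3.28751694e-04]), 'force': array([ 0.72553466, -0.1747338 , -0.31410242]), 'wrist_torque': array([-0.00706319,  0.00421104, -0.00608326]), 'grip_width': 1.0031776821586023} 0.014
```

View pics/side0.png

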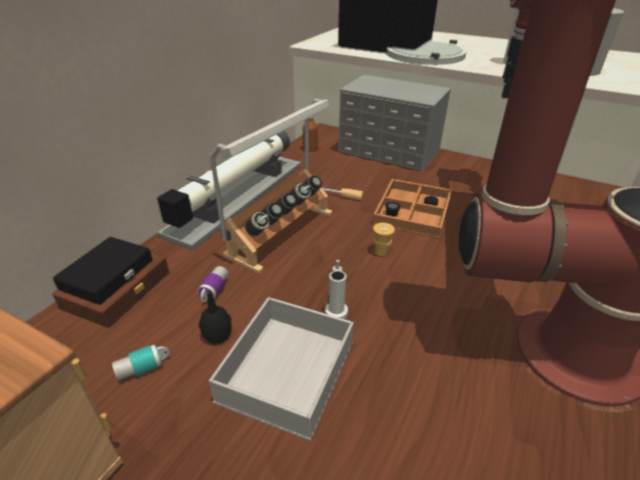

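View pics/top0.png

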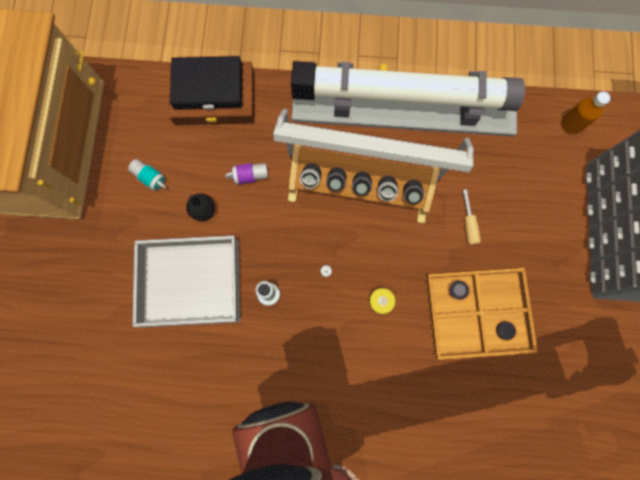

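The side picture shows the bin (~285,365) with the sight tube beside it (337,293), and the rack row runs from (260,222) to (316,184). In the top picture, eyepieces 1 (310,177) and 4 (388,189) from the left look tagged. I'll zoom in to confirm and measure.

```bash
cat > h.py <<'E'
import numpy as np, cv2
def cam(n): return dict(np.load(n+".npz"))
def rays(c,uv):
    K=np.array([[c["fx"],0,c["cx"]],[0,c["fy"],c["cy"]],[0,0,1]],float)
    p=cv2.undistortPoints(np.float64(uv).reshape(-1,1,2),K,np.array([c["k1"],0,0,0.]))[:,0]
    return np.c_[p,np.ones(len(p))]
def onplane(c,uv,z):
    d=rays(c,uv)@c["R"]; o=-c["R"].T@c["t"]
    return o+d*((z-o[2])/d[:,2])[:,None]
def cloud(c):
    v,u=np.mgrid[:480,:640]; r=rays(c,np.c_[u.ravel(),v.ravel()])
    return ((r*c["z_map"].reshape(-1,1)-c["t"])@c["R"]).reshape(480,640,3)
E
python3 - <<'E'
from h import *
t=cam("top0"); s=cam("side0")
a=cv2.resize(t["pixels"][150:215,280:440],(800,325),interpolation=cv2.INTER_CUBIC)
b=cv2.resize(s["pixels"][170:240,235:335],(386,270),interpolation=cv2.INTER_CUBIC)
o=np.zeros((600,800,3),np.uint8);o[:325]=a;o[328:598,:386]=b
cv2.imwrite("pics/zoom.png",o[...,::-1])
P=cloud(t)
# lamp
m=(P[...,2]>.26)&(P[...,2]<.32)&(P[...,0]>.4)
m[:100]=0;m[180:]=0;m[:,:265]=0;m[:,480:]=0
q=P[m]; print("lamp",m.sum(),cv2.minAreaRect(q[:,:2].astype(np.float32)),np.percentile(q[:,2],[5,50,95]))
# bin
m=np.zeros((480,640),bool); m[225:335,125:245]=1; m&=(P[...,2]>.05)&(P[...,2]<.075); q=P[m]
print("bin rim",m.sum(),cv2.minAreaRect(q[:,:2].astype(np.float32)),cv2.boxPoints(cv2.minAreaRect(q[:,:2].astype(np.float32))),np.median(q[:,2]))
for u,v in [(310,178),(336,181),(362,185),(387,189),(414,193)]:
    for dv in(-8,-4,0,4,8): print(u,v+dv,P[v+dv,u].round(3),end=" ")
    print()
for n,u,v in [("brass",383,300),("tube",266,290),("thumb",326,271),("blower",200,207),("drawers",600,180),("posts",276,140),("post2",468,160),("tel",400,90),("purple",249,173),("foot",292,196),("foot2",421,217)]: print(n,P[v,u].round(3))
E
```

```text
lamp 4032 ((0.6764186024665833, -0.050366103649139404), (0.32322731614112854, 0.06663940846920013), 84.65461730957031) [0.28430489 0.29330631 0.29852379]
bin rim 1172 ((0.4431433081626892, 0.29082828760147095), (0.17061066627502441, 0.20185376703739166), 7.0594353675842285) [[0.34608084 0.38050616]
 [0.37088847 0.18018258]
 [0.5402058  0.20115042]
 [0.51539814 0.401474  ]] 0.05921376557179009
310 170 [0.668 0.055 0.124] 310 174 [0.661 0.055 0.12 ] 310 178 [0.655 0.055 0.113] 310 182 [0.642 0.053 0.126] 310 186 [0.642 0.054 0.102] 
336 173 [0.667 0.004 0.119] 336 177 [0.658 0.004 0.122] 336 181 [0.651 0.003 0.119] 336 185 [0.644 0.003 0.113] 336 189 [0.638 0.002 0.106] 
362 177 [ 0.663 -0.047  0.117] 362 181 [ 0.653 -0.047  0.122] 362 185 [ 0.647 -0.048  0.117] 362 189 [ 0.64  -0.049  0.113] 362 193 [ 0.633 -0.05   0.108] 
387 181 [ 0.658 -0.096  0.119] 387 185 [ 0.649 -0.096  0.121] 387 189 [ 0.641 -0.097  0.119] 387 193 [ 0.634 -0.098  0.118] 387 197 [ 0.63  -0.1    0.105] 
414 185 [ 0.654 -0.149  0.118] 414 189 [ 0.644 -0.149  0.124] 414 193 [ 0.637 -0.149  0.121] 414 197 [ 0.63  -0.151  0.115] 414 201 [ 0.624 -0.152  0.109] 
brass [ 0.43  -0.105  0.069]
tube [0.43  0.122 0.102]
thumb [0.485 0.01  0.028]
blower [0.593 0.276 0.063]
drawers [0.347 0.021 1.061]
posts [0.66  0.109 0.284]
post2 [ 0.644 -0.202  0.297]
tel [ 0.856 -0.115  0.113]
purple [0.682 0.188 0.035]
foot [0.644 0.094 0.014]
foot2 [ 0.618 -0.186  0.013]
```

View pics/zoom.png

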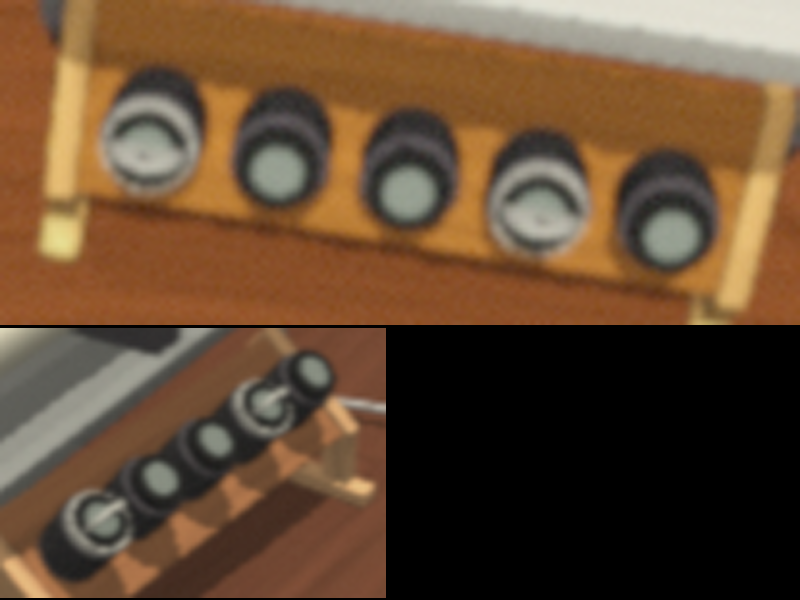

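Eyepieces 1 and 4 (from the left, +y) are tagged, each with a silver ring and a standing tag. Next I refine the rack frame from the pale eye lenses and check clearances and reach.

```bash
python3 - <<'E'
from h import *
from rig import ik
from scipy.spatial.transform import Rotation as Ro
t=cam("top0"); s=cam("side0"); P=cloud(t)
def discs(c,box):
    x0,x1,y0,y1=box; big=cv2.resize(c["pixels"][y0:y1,x0:x1],None,fx=8,fy=8,interpolation=cv2.INTER_CUBIC).astype(int)
    r,g,b=big[...,0],big[...,1],big[...,2]
    m=((g>90)&(b>80)&(g>=r-3)).astype(np.uint8)
    m=cv2.morphologyEx(m,cv2.MORPH_OPEN,np.ones((9,9)))
    n,l,st,ce=cv2.connectedComponentsWithStats(m)
    return [(ce[i]/8-.4375+[x0,y0],round(st[i,4]/64,1),(st[i,2:4]/8).round(1)) for i in range(1,n) if st[i,4]>64*8]
for n,c,box in(("top",t,(295,430,160,210)),("side",s,(245,330,170,235))):
    for e,a,wh in sorted(discs(c,box),key=lambda k:k[0][0]): print(n,e.round(1),a,wh,onplane(c,[e],.1137)[0].round(4))
# lamp top face yaw: fit
m=np.zeros((480,640),bool); m[118:172,285:462]=1; m&=(P[...,2]>.285)&(P[...,2]<.31); q=P[m]
print("lamp yaw",[np.degrees(np.arctan2(-v[0],v[1])) for v in [np.linalg.svd(q[:,:2]-q[:,:2].mean(0),full_matrices=0)[2][0]]],q.mean(0))
# rough rack frame, heights over mouth plane
yaw=np.radians(-5.8); R=Ro.from_euler("z",yaw).as_matrix(); o=np.array([.6705,-.050,0])
a=np.array([-np.sin(np.radians(40)),0,np.cos(np.radians(40))]);p=np.array([a[2],0,-a[0]])
L=(P-o)@R-[0,0,.08]
A=L@a;X=L@p
for nm,y in(("gap",.078),("gap",.026),("gap",-.026),("gap",-.078),("e1",.104),("e4",-.052)):
    k=(abs(L[...,1]-y)<.004)&(X>-.09)&(X<.09)&(A<.1)&(A>-.12)
    i=np.argsort(X[k]); print(nm,[(int(1e3*x),int(1e3*z)) for x,z in zip(X[k][i],A[k][i])][::3])
E
```

```text
top [307.8 171.6] 8.8 [4.4 2.4] [0.6674 0.0599 0.1137]
top [309.5 179.8] 100.5 [14.  11.1] [0.6509 0.0553 0.1137]
top [335.1 184. ] 94.7 [11.2 10.8] [0.6461 0.0046 0.1137]
top [361.2 188.2] 94.5 [11.1 10.8] [ 0.6411 -0.0471  0.1137]
top [383.1 185.1] 14.6 [5.1 4.9] [ 0.6506 -0.0896  0.1137]
top [386.7 183.3] 9.2 [3.6 4. ] [ 0.6547 -0.0967  0.1137]
top [387.2 192.6] 108.1 [15.6 11.1] [ 0.636  -0.0985  0.1137]
top [413.8 196.9] 96.2 [11.5 10.6] [ 0.631  -0.1506  0.1137]
top [422.2 160.8] 38.0 [16.8  3.5] [ 0.7064 -0.1648  0.1137]
side [254.7 222.6] 36.2 [ 8.5 10.5] [0.6526 0.076  0.1137]
side [258.8 183.5] 695.1 [46.4 35.4] [ 0.7434 -0.0678  0.1137]
side [261.3 218.7] 69.6 [10.5  9.6] [0.6492 0.0567 0.1137]
side [276.2 208.5] 55.0 [8.6 8.5] [0.6438 0.0068 0.1137]
side [290.4 198.6] 47.9 [8.1 7.9] [ 0.6388 -0.0449  0.1137]
side [299.3 192.8] 40.8 [11.9 11.5] [ 0.6347 -0.0778  0.1137]
side [304.2 188.8] 52.2 [9.2 8.5] [ 0.6343 -0.0998  0.1137]
side [316.1 180.7] 39.6 [7.2 7.2] [ 0.6289 -0.1486  0.1137]
lamp yaw [np.float64(174.31666136901822)] [ 0.65816919 -0.04969075  0.29332671]
gap [(
[... 3998 characters left out ...]
, -38), (-76, -40), (-74, -39), (-73, -44), (-71, -45), (-69, -44), (-69, -41), (-68, -49), (-66, -49), (-65, -47), (-63, -47), (-40, 1), (-37, -1), (-16, 42), (-15, 45), (-13, 43), (-11, 43), (-11, 42), (-2, 58), (0, 62), (0, 59), (0, 56), (0, 59), (1, 51), (1, 61), (2, 44), (3, 45), (5, 45), (7, 45), (8, 43), (8, 42), (10, -113), (11, 43), (11, -116), (12, -114), (13, -114), (14, 41), (15, 43), (16, 40), (16, 43), (17, 33), (18, 0), (18, 16), (18, 4), (18, 32), (19, 23), (19, 24), (19, 13), (19, 0), (19, 22), (20, 9), (20, -2), (23, 0), (24, 0), (25, -2), (27, 1), (29, 0), (30, 1), (32, 1), (33, -1), (34, -2), (36, 2), (38, 0), (39, -3), (41, -1), (42, -11), (42, -6), (42, -15), (43, -10)]
```

Rack frame fits to about 1 mm: the board plane is at 0 and the tag peaks are at z 61 mm. Next I check the whole plan with IK, then grasp the first one.

```bash
cat > plan.py <<'E'
import numpy as np
from scipy.spatial.transform import Rotation as Ro
from rig import *
Rr=Ro.from_euler("z",-5.65,degrees=True).as_matrix(); O=np.array([.6705,-.049,.08])
c,s=np.cos(np.radians(40)),np.sin(np.radians(40))
A=Rr@[-s,0,c]; Pv=Rr@[c,0,s]
def rot(z,y): return Ro.from_matrix(np.c_[np.cross(y,z),y,z]).as_rotvec()
def grasp_rot(sg): return rot(-A,sg*Pv)
def pt(slot_y,d): return O+Rr@[0,slot_y,0]+A*d      # d: TCP distance along the socket axis from the mouth
Rb=Ro.from_euler("z",7.06,degrees=True).as_matrix(); B=np.array([.443,.291,0])
def bin_rot(sg): return rot(np.array([0,0,-1.]),sg*(Rb@[1,0,0]))
def bin_pt(y,z): return B+Rb@[0,y,0]+[0,0,z]
D=.020; ZP=.005+.028+D
E
python3 - <<'E'
from plan import *
for sg in(1,-1):
    for nm,p,r in [("via",[.45,-.25,.40],bin_rot(sg)),("pre1",pt(.104,.125),grasp_rot(sg)),("g1",pt(.104,D),grasp_rot(sg)),("pre4",pt(-.052,.125),grasp_rot(sg)),("g4",pt(-.052,D),grasp_rot(sg)),("b1",bin_pt(.045,ZP),bin_rot(sg)),("b1up",bin_pt(.045,.25),bin_rot(sg)),("b2",bin_pt(-.045,ZP),bin_rot(sg)),("b2up",bin_pt(-.045,.25),bin_rot(sg))]:
        q=ik(p,r); print(sg,nm,np.round(p,3),None if q is None else np.round(q,2))
E
```

```text
1 via [ 0.45 -0.25  0.4 ] [-0.65 -0.26  1.65 -0.    1.75 -0.77]
1 pre1 [0.601 0.062 0.176] [ 0.01 -0.3   2.16 -0.13  0.59  0.19]
1 g1 [0.668 0.056 0.095] [-0.    0.    2.05 -0.16  0.4   0.22]
1 pre4 [ 0.585 -0.093  0.176] [-0.36 -0.34  2.19  0.28  0.63 -0.43]
1 g4 [ 0.653 -0.099  0.095] [-0.32 -0.03  2.08  0.35  0.43 -0.49]
1 b1 [0.437 0.336 0.053] [ 0.52  0.08  1.93 -0.    1.13  0.4 ]
1 b1up [0.437 0.336 0.25 ] [ 0.52 -0.13  1.78 -0.    1.49  0.4 ]
1 b2 [0.449 0.246 0.053] [ 0.36 -0.01  2.02 -0.    1.13  0.23]
1 b2up [0.449 0.246 0.25 ] [ 0.36 -0.23  1.87 -0.    1.5   0.23]
-1 via [ 0.45 -0.25  0.4 ] [-0.65 -0.26  1.65 -0.    1.75  2.37]
-1 pre1 [0.601 0.062 0.176] [ 0.01 -0.3   2.16 -0.13  0.59 -2.95]
-1 g1 [0.668 0.056 0.095] [-0.    0.    2.05 -0.16  0.4  -2.92]
-1 pre4 [ 0.585 -0.093  0.176] [-0.36 -0.34  2.19  0.28  0.63  2.71]
-1 g4 [ 0.653 -0.099  0.095] [-0.32 -0.03  2.08  0.35  0.43  2.65]
-1 b1 [0.437 0.336 0.053] [ 0.52  0.08  1.93 -0.    1.13 -2.75]
-1 b1up [0.437 0.336 0.25 ] [ 0.52 -0.13  1.78 -0.    1.49 -2.75]
-1 b2 [0.449 0.246 0.053] [ 0.36 -0.01  2.02 -0.    1.13 -2.91]
-1 b2up [0.449 0.246 0.25 ] [ 0.36 -0.23  1.87 -0.    1.5  -2.91]
```

```bash
python3 - <<'E'
from plan import *
import cv2
def st(n): o=get_obs(); print(n,round(o["t"],2),o["tool_pos"].round(4),o["force"].round(1),round(o["grip_width"],3))
g=grasp_rot(1)
move_pose([.45,-.2,.40],bin_rot(1)); st("via")
move_pose(pt(.104,.16),g); st("pre")
move_l(pt(.104,D),velocity=.1); st("at")
command_gripper(0.); st("closed")
move_l(pt(.104,D+.04),velocity=.06); st("lift")
for n in("side","top"): cv2.imwrite(f"pics/{n}1.png",read_camera(n)["pixels"][...,::-1])
E
python3 -c "
import cv2,numpy as np
a=cv2.imread('pics/side1.png')[110:290,180:420];b=cv2.imread('pics/top1.png')[110:290,230:470]
cv2.imwrite('pics/l1.png',cv2.resize(np.hstack([a,b]),(800,300)))"
```

```text
via 1.68 [ 0.4498 -0.2007  0.3992] [-0.2  0.5 -0. ] 0.996
pre 3.02 [0.5791 0.0638 0.2037] [0.2 0.5 0.4] 1.002
at 4.57 [0.6681 0.0558 0.096 ] [ 0.7 -0.1 -0.9] 1.0
closed 5.06 [0.6675 0.0558 0.0955] [-6.7  0.4  4.9] 0.448
lift 5.88 [0.6422 0.0583 0.1258] [-1.   0.1 -1.2] 0.452
```

View pics/l1.png

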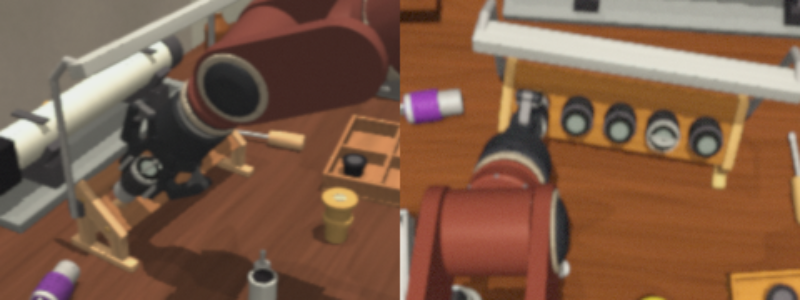

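The eyepiece is gripped (width 0.45, about 38 mm) and is coming out of its socket, seen at (145,180) in the side crop. The other four are still seated. Now to carry it to the bin.

```bash
cat > place.py <<'E'
from plan import *
import cv2
def st(n): o=get_obs(); print(n,round(o["t"],2),o["tool_pos"].round(4),o["force"].round(1),round(o["grip_width"],3))
def carry(slot,by):
    move_l(pt(slot,.16),velocity=.12); st("out")
    move_l(pt(slot,.16)+[-.06,0,.08],velocity=.15)
    move_pose(bin_pt(by,.25),bin_rot(1)); st("over")
    move_l(bin_pt(by,ZP+.02),velocity=.12); st("near")
def lower(by):
    f0=get_obs()["force"][2]
    for h in np.arange(.012,-.0045,-.002):
        move_l(bin_pt(by,ZP+h),velocity=.03); f=get_obs()["force"][2]
        if f-f0>3: break
    print("touch h",round(h,4),f-f0)
def release(by):
    command_gripper(.75); st("open"); sleep(.3)
    z=get_obs()["tool_pos"]; move_l(z+[0,0,.03],velocity=.06); move_l(bin_pt(by,.25),velocity=.2); st("up")
E
python3 - <<'E'
from place import *
carry(.104,.045)
c=read_camera("top"); d=read_camera("side")
cv2.imwrite("pics/near.png",np.hstack([d["pixels"][240:440,180:380],c["pixels"][200:400,90:290]])[...,::-1].repeat(2,0).repeat(2,1))
E
```

```text
out 6.96 [0.5782 0.0646 0.2018] [-1.2  0.2 -1.9] 0.449
over 8.87 [0.4378 0.335  0.2495] [ 0.1  0.1 -1.1] 0.454
near 10.49 [0.4381 0.336  0.074 ] [-0.5 -0.5 -1.7] 0.448
```

View pics/near.png

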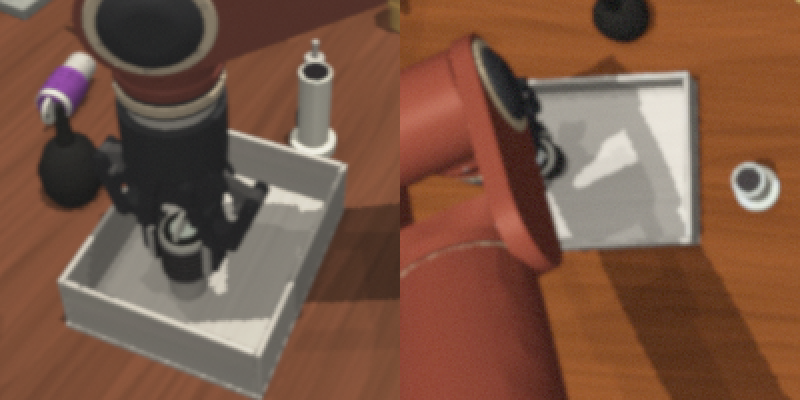

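The eyepiece hangs upright over the bin's far half (side crop 185,240), clear of the walls. Lower, release, and check.

```bash
python3 - <<'E'
from place import *
lower(.045); release(.045)
c=read_camera("top"); d=read_camera("side"); np.savez("top2.npz",**c)
move_l(bin_pt(-.045,.30),velocity=.25)
command_gripper(1.)
move_pose(pt(-.052,.16)+[-.05,0,.08],grasp_rot(1)); move_l(pt(-.052,.16),velocity=.2); st("pre")
e=read_camera("side")
cv2.imwrite("pics/p1.png",np.hstack([d["pixels"][240:440,180:380],e["pixels"][110:310,180:380]])[...,::-1].repeat(2,0).repeat(2,1))
E
```

```text
touch h -0.002 12.284987247847114
open 13.12 [0.4374 0.3356 0.0508] [ 0.6 -0.9 -0.6] 0.756
up 15.07 [0.4367 0.3352 0.2481] [ 0.3  0.3 -0.6] 0.751
pre 17.99 [ 0.5635 -0.09    0.2031] [0.7 0.  1.2] 0.998
```

View pics/p1.png

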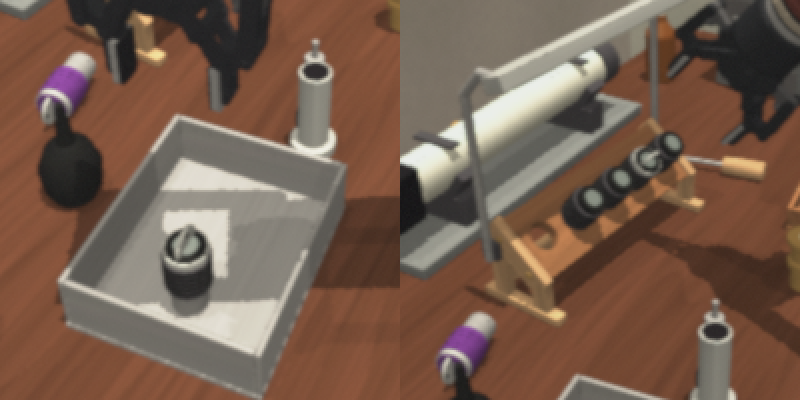

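The first reject stands in the bin (185,260). The rack's other four are seated with slot 1 empty. Now the second.

```bash
python3 - <<'E'
from place import *
move_l(pt(-.052,D),velocity=.1); st("at")
command_gripper(0.); st("closed")
carry(-.052,-.045)
if get_obs()["grip_width"]>.4:
    lower(-.045); release(-.045)
    c=read_camera("top"); d=read_camera("side")
    np.savez("top3.npz",**c)
    cv2.imwrite("pics/p2.png",np.hstack([d["pixels"][150:450,180:440],c["pixels"][150:450,120:380]])[...,::-1])
E
```

```text
at 19.59 [ 0.6527 -0.0996  0.096 ] [-0.   0.2 -0.8] 1.0
closed 20.08 [ 0.6522 -0.0994  0.0955] [-8.3  1.2  5.3] 0.449
out 21.4 [ 0.5628 -0.0905  0.2016] [-0.4 -0.9 -2.2] 0.45
over 23.51 [0.4488 0.2457 0.2497] [ 0.9 -0.4 -1.7] 0.453
near 25.13 [0.4492 0.2466 0.0739] [ 0.1 -0.5 -1.8] 0.451
touch h -0.002 13.790388016614537
open 27.67 [0.4484 0.2463 0.0508] [-0.  -0.5 -0.4] 0.749
up 29.61 [0.4477 0.246  0.2481] [ 1.  -0.  -0.3] 0.748
```

View pics/p2.png

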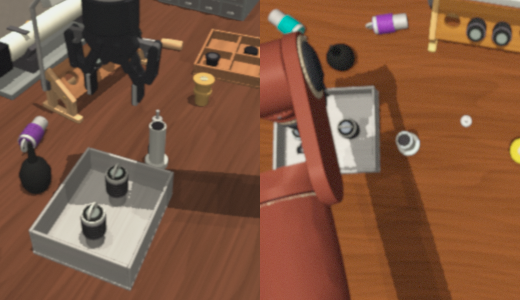

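Both rejects stand in the bin, at (93,220) and (117,180) in the side crop. I move the arm clear and compare the sound eyepieces and bystanders with the first picture.

```bash
python3 - <<'E'
from place import *
import h
move_pose([.40,-.15,.45],bin_rot(1)); move_pose([.275,-.45,.35],bin_rot(1)); st("clear")
c=read_camera("top"); cv2.imwrite("pics/end.png",c["pixels"][...,::-1])
a=h.cam("top0")["pixels"]; b=c["pixels"]
for n,(u,v),r in [("s2",(335,182),11),("s3",(361,186),11),("s5",(414,194),11),("brass",(383,300),16),("tube",(267,292),16),("thumb",(326,271),9),("blower",(200,207),17),("driver",(471,217),30),("eyecup",(459,290),12),("cap",(506,330),12)]:
    T=a[v-r:v+r+1,u-r:u+r+1]; S=b[v-r-8:v+r+9,u-r-8:u+r+9]
    m=cv2.matchTemplate(S,T,cv2.TM_CCOEFF_NORMED); _,k,_,l=cv2.minMaxLoc(m); print(n,"shift px",l[0]-8,l[1]-8,round(k,2))
E
```

```text
clear 32.63 [ 0.2758 -0.4495  0.3507] [ 0.3 -0.9  0.2] 0.748
s2 shift px 0 0 1.0
s3 shift px 0 0 1.0
s5 shift px 0 0 1.0
brass shift px 0 0 1.0
tube shift px 0 0 1.0
thumb shift px 0 0 1.0
blower shift px 0 0 0.99
driver shift px 0 0 0.99
eyecup shift px 0 0 1.0
cap shift px 0 0 0.95
```

View pics/end.png

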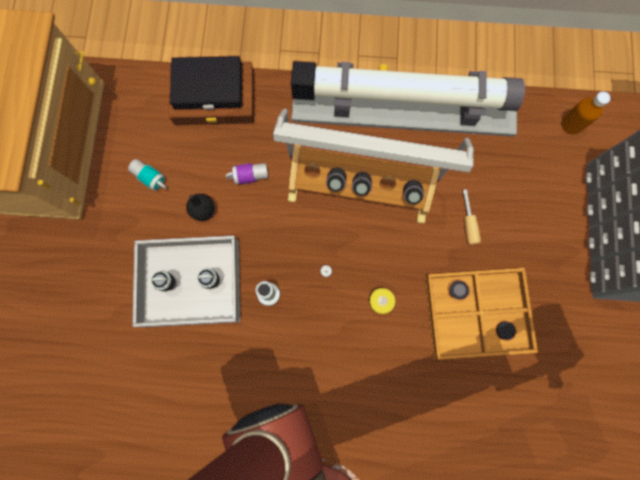

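The top picture shows both rejects standing in the bin at (163,281) and (208,278). The three sound eyepieces are seated and everything else is where it was.

```bash
python3 -c "
from rig import *
finish_job(); print(get_obs()['t'])"
```

```text
the job is handed in; nothing more can be done
the job is handed in; nothing more can be done
```

I drew the two tagged eyepieces (slots 1 and 4 from the robot's left) along their leaning socket axes and set both down standing in the steel reject bin. I handed the job in at about 33 s of the 64 s allowed; the hand-in reports no verdict.

**Last checks:** In the final pictures both rejects stand inside the bin, let go, with the arm well clear. The three untagged eyepieces and all seven bystanders show 0 px shift from the first picture. The dust cap had the weakest match, at 0.95, probably because of the robot's shadow on the tray.

**Placing:** Both rejects touched the bin floor about 2 mm lower than I had worked out, pressing with 12–14 N, far below the limits. No check failed or disagreed otherwise.

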